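# Wedge the rocking turning rolls steady

### The job

The bench turning rolls rock on the table, because the screw foot at their near left corner has rusted fast a few millimetres short of the table top. With the fingertips only, gripping and lifting nothing, push the steel wedge that lies to the left of it, thin end first, under that foot until it is tight and the foot bears on it, but no further: the stand is to stay level and must not be shoved along the table. Then press down firmly (about 15 N) on the corner of the frame over that foot to prove that it no longer rocks, and take the hand away, with the tube still lying on the rolls and the things round about left where they are.

Things in the scene. Friction and masses are not known exactly. Their poses are not given: they have to be found in the camera images.
- roller_stand: Bench turning rolls: loose grey welded frame, 175 mm (x) by 219 mm (y); a tube lies on its four rollers. Rails of 25 mm square tube along y at x = +-75 mm, undersides 34, tops 59 mm up. Screw feet, pads 30 mm across, 6 thick, at (+-75, +-95) mm. Gearmotor juts out to y = -183 mm. About 2.5 kg with the tube. Origin: middle between the feet, at table height. Stands level on three feet.
- wedge: Plain steel taper wedge lying flat, 130 mm long (x), 36 wide (y), rising evenly from 3 mm thick at the thin end (+x) to 21 mm at the thick end (-x), whose upright end face is at x = -65 mm. Origin: middle of the underside. About 0.3 kg; slides on the table at 1 to 3 N; tight under the foot the resistance rises to 4 or 5 N within 3 mm of travel, and at some 6 to 12 N the whole stand is shoved along.
- wedge_tip (a point): Middle of the wedge's thin edge, at table height.
- foot_pad (a point): Centre of the underside of the short screw foot's pad (30 mm across), under the rail end at x = -75, y = +95 mm of the stand; it hangs 5 to 10 mm above the table, differing from start to start, and does not turn or slide in its thread.
- foot_corner (a point): Point on top of the frame right over the short foot, 59 mm above the table, on the 25 mm wide rail, 13 mm from the rail's end: press here. Without the wedge a press of about 5 to 8 N rocks this corner down.
- tube_blank: Dark steel tube, 48 mm across and 160 mm long, lying loose on the four rollers along the stand's y; its top is 114 mm above the table. Origin: under its middle, on its lowest line. Leave it there.
- nut_1: Bystander, leave alone: bright hexagon nut, 27 x 31 x 15 mm. Origin: middle of its underside.
- gas_nozzle: Bystander, leave alone: copper gas nozzle, 68 mm long, 25 mm thick, lying down. Origin: middle of its underside.
- gusset_f: Bystander, leave alone: three-cornered gusset plate, 72 x 72 x 6 mm. Origin: middle of its underside.
- base_washer_j: Bystander, leave alone: square plate washer, 46 x 46 x 6 mm. Origin: middle of its underside.
- mig_pliers: Bystander, leave alone: welding pliers, 199 mm long. Origin: middle of its underside.
- chipping_hammer: Bystander, leave alone: chipping hammer with a coiled-wire handle, 245 mm long. Origin: middle of its underside.
- tube_offcut_g: Bystander, leave alone: square tube offcut, 35 x 85 x 35 mm. Origin: middle of its underside.
- offcut_flat_l: Bystander, leave alone: flat steel offcut, 30 x 85 x 6 mm. Origin: middle of its underside.
Things that resemble listed ones, but are neither listed nor needed, are in the scene too. Leave any blue look-alike of the wedge alone.

How it is judged:
On the way, in this order (a step that is already met when the one before it is completed fails the run):
1. the wedge is under the short foot and tight: the foot bears on it and the stand is level (contact force between wedge and roller_stand above 1 N and angle between roller_stand's own z axis and vertical below 0.012 rad and x of foot_pad in the frame of wedge between -0.055 and 0.062 m and y of foot_pad in the frame of wedge between -0.018 and 0.018 m), for 0.2 s.
2. the corner over that foot is pressed down with more than 10 N and does not rock (contact force between the fingers and roller_stand above 10 N and horizontal distance between the grasp point and foot_corner below 0.06 m and angle between roller_stand's own z axis and vertical below 0.012 rad and x of foot_pad in the frame of wedge between -0.055 and 0.062 m and y of foot_pad in the frame of wedge between -0.018 and 0.018 m), for 0.3 s.
At the end, for the whole second after the job is handed in: The wedge lies flat with its sloping face under the short foot (foot centre within 18 mm of the wedge's middle line), the foot bears on it with more than 0.5 N, the stand is level within 0.7 degrees and at rest, and the tube lies on its rollers (contact force between wedge and roller_stand above 0.5 N and angle between roller_stand's own z axis and vertical below 0.012 rad and x of foot_pad in the frame of wedge between -0.055 and 0.062 m and y of foot_pad in the frame of wedge between -0.018 and 0.018 m and angle between wedge's own z axis and vertical below 0.05 rad and z of tube_blank in the frame of roller_stand between 0.06 and 0.072 m and linear speed of each of roller_stand, wedge below 0.01 m/s); the robot touches nothing.
It fails at once if the wedge is gripped hard, lifted or tipped up (contact force between the fingers and wedge above 30 N or height (world z) of wedge above 0.012 m or angle between wedge's own z axis and vertical above 0.2 rad).
It fails at once if the stand is lifted or tipped over (height (world z) of roller_stand above 0.012 m or angle between roller_stand's own z axis and vertical above 0.15 rad).
It fails at once if the stand is shoved more than 25 mm along the table (distance of roller_stand from where it was at the start of the episode above 0.025 m).
It fails at once if the tube comes off the rolls (not (z of tube_blank in the frame of roller_stand between 0.05 and 0.085 m)).
It fails at once if a bystander is moved more than 20 mm (distance of any of nut_1, gas_nozzle, gusset_f, base_washer_j, mig_pliers, chipping_hammer, tube_offcut_g, offcut_flat_l from where it was at the start of the episode above 0.02 m).
It also fails if it takes over 72 s, if anything falls off the work surface, if the arm or the gripper's body presses on something with over 40 N, if the wrist force passes 120 N, or if a joint passes its speed limit or range.

### The arm

A 6-joint arm with a two-finger parallel gripper is mounted at the origin on a cart in front of the work surface, level with it; the furniture and walls round the work are solid. World frame = base frame: x ahead of the robot, y to its left, z up, the work surface at z = 0. Lengths are in m, angles in rad, forces in N, time in s.
With the tool pointing down it reaches from about 0.35 to 0.85 m from the base axis. Payload 8.1 kg.
Tool frame: the origin (TCP) lies midway between the tips of the shut fingers; the grasp point (between the pads) lies robot.grip_depth behind it (robot.grip_depth is the distance from the TCP to the grasp point, in m); z points along the fingers, y is the line along which they close (so a half turn about z gives the same grasp; the last joint's range is limited). The gripper opens to 93 mm and grips with 3 to 60 N. Pads are 15 mm wide; open, the fingers measure 128 mm over their backs; the gripper's body (75 mm by 188 mm) begins 65 mm behind the grasp point.
Start: joints at [1.065, 0.13, 1.488, -0, 1.523, -0.085], TCP at [0.245, 0.548, 0.219] pointing down, gripper open.
Joint ranges: [-2.96, 2.96], [-0.89, 2.26], [0.02, 2.5], [-1.34, 4.48], [0, 2.73], [-2.66, 2.66]. Speed limits (rad/s): [2.39, 2.39, 2.79, 3.14, 3.14, 3.14].

### API

Orientations are given as a rotation vector (axis times angle).
In Python, from plant import robot gives the robot as it stands.
- The arm moves only by the tool carry_out, never from a script. Its argument "rows" is a list of rows, each a list of 6 numbers: the shift along the tool's x, y, z in m, then the turn, a rotation vector about the tool's x, y, z in degrees. A call has 1 to 12 rows; each row is the pose to reach, as a shift and turn from the pose commanded when the call began, along the tool's axes at that moment; what a row does not reach only later rows make up. A row lasts 1/8 s, in which the tool goes at most 62.5 mm and 10.7 degrees, less where a joint would pass 70% of its speed; a pose out of reach is approached as far as the arm can. A call with a gripper value outside its range is refused whole. "jaw" is the closure in counts, from 0 (fully open) to 255 (shut), set as the call begins (left out, the last holds). The fingers move at their own pace and stop on an object; "force" is the grip in N (left out, the last holds). Time passes only in rows, so rows that repeat a pose let the fingers close. It gives the time, the measured TCP pose, the force, the opening and the grip force at its end, in the units of the state.
- robot.read_state(): the state, without advancing time (a new reading comes with each control period).
- robot.read_camera(name): name is "side" or "top" or "wrist"; returns the picture (384x512x3 uint8, red, green, blue); there is no depth.
- robot.camera_model(name): a dict with "fx", "fy", "cx", "cy" (pixels), "dist" ([k1, k2, p1, p2, k3] as OpenCV has them; the pictures are not rectified), "R" (3x3) and "t" (3): a world point X has camera coordinates R X + t; the wrist camera has in their place "mount" (4x4, takes a point from camera to tool coordinates, whose origin is the TCP and whose axes are the flange's). Camera axes: x right, y down, z forward; pixel columns grow to the right and rows downward; lengths in m; the calibration is good to about 2 mm. A picture is of the moment at which its call begins: read the wrist's pose just before it. camera_model takes no time and is no camera call.
- robot.close_job(): hands the job in; it is judged then, once.
Trained networks look in the newest picture that a camera, given by its name, has taken for a name from the list of things; names that differ only in an ending like _2 or _b are one class to them, and where a whole thing is asked for, a point or a joint stands for the part that bears it (a point fixed in the world has none). Each returns a list of dicts, best first, with "conf" (0 to 1); they miss things now and then, are a little off and sometimes report something else, mostly with a low value. They report only what shows in the picture. A call takes as long as a camera call. They do not tell look-alikes from the thing itself.
- robot.outline_of(camera, target): "pixels" (384x512 bool, what is visible of it) and "pixel" ([column, row] in pixels, amid what is visible of it).
The state is a dict: "t": time; "q": joint angles; "dq": joint speeds; "joint_torque": joint torques, N m; "tool_pos": TCP position; "orientation": TCP orientation; "force": force on the tool from outside, world axes, zero at the start; "wrist_torque": the same for the moment, N m; "opening": finger opening in m; "gripper_force": force on a finger pad.
Only numpy, scipy, OpenCV 4.12 (cv2) and the standard library are available. Lean on these libraries where they do the work, as an engineer would, in place of code of your own. Each camera call takes 0.05 s, during which the arm holds its last target. There are 200 camera calls.

## Working session

There is one attempt and no reset: what is moved stays moved. The work goes in short steps, Python scripts to look and compute and a tool call to move; the robot and the scene stay as the last step left them, time stands still between calls to the robot, and variables do not carry over. Pictures are saved under pics/ and viewed, at most 10 in all, crops included, and the job is handed in when it is done.

Besides the shell and the picture viewer there is one more tool, called after ">>>" by a JSON object that holds its "fn" and its "kwargs", one argument or row to a line. carry_out: Moves the arm, as the interface text tells. Its arguments: {"type":"object","properties":{"rows":{"type":"array"},"jaw":{"type":"number"},"force":{"type":"number"}},"required":["rows"]}

```bash
mkdir -p pics; cat > h.py <<'E'
import numpy as np,cv2
from plant import robot
def cam(n):
    m=robot.camera_model(n);K=np.array([[m['fx'],0,m['cx']],[0,m['fy'],m['cy']],[0,0,1.]]);return m,K,np.array(m['dist'])
def back(n,px,z):
    m,K,d=cam(n);u=cv2.undistortPoints(np.array(px,float).reshape(-1,1,2),K,d).reshape(-1,2)
    R=np.array(m['R']);t=np.array(m['t']);c=-R.T@t;r=np.c_[u,np.ones(len(u))]@R
    return c+r*((z-c[2])/r[:,2])[:,None]
def proj(n,P):
    m,K,d=cam(n);return cv2.projectPoints(np.array(P,float).reshape(-1,1,3),cv2.Rodrigues(np.array(m['R']))[0],np.array(m['t'],float),K,d)[0].reshape(-1,2)
def snap(n,f):
    p=robot.read_camera(n);cv2.imwrite('pics/'+f+'.png',p[:,:,::-1]);return p
E
python3 - <<'E'
from h import *
a=snap('top','top0');b=snap('side','side0')
cv2.imwrite('pics/both.png',np.vstack([a])[:,:,::-1])
for n in ('top','side'):
    m,K,d=cam(n);R=np.array(m['R']);print(n,(-R.T@m['t']).round(3),R[2].round(3),m['fx'])
    for o in ('wedge','roller_stand','tube_blank','wedge_tip','foot_pad','foot_corner'):
        for r in robot.outline_of(n,o):
            ys,xs=np.nonzero(r['pixels']);print(n,o,round(r['conf'],2),r['pixel'],len(xs),xs.min(),xs.max(),ys.min(),ys.max(),back(n,r['pixel'],0).round(3))
print({k:v for k,v in robot.read_state().items() if k in('t','tool_pos','orientation','force','opening')},robot.grip_depth)
E
```

```text
top [ 0.275 -0.044  1.684] [ 0.202 -0.003 -0.979] 476.55509770061394
top wedge 0.95 [131.0, 219.9] 386 112 150 214 229 [[0.507 0.389 0.   ]]
top wedge 0.86 [197.6, 233.0] 393 180 217 228 240 [[0.46 0.15 0.  ]]
top roller_stand 0.68 [199.2, 234.5] 398 180 217 228 240 [[0.455 0.145 0.   ]]
top roller_stand 0.65 [270.0, 189.3] 1902 224 310 174 230 [[ 0.617 -0.107  0.   ]]
top roller_stand 0.47 [254.3, 201.8] 677 232 280 190 208 [[ 0.572 -0.051  0.   ]]
top tube_blank 0.81 [256.7, 200.2] 652 233 280 191 208 [[ 0.578 -0.059  0.   ]]
top wedge_tip 0.86 [199.2, 234.1] 371 180 217 228 240 [[0.456 0.145 0.   ]]
top wedge_tip 0.57 [128.9, 221.8] 440 112 150 213 229 [[0.5   0.396 0.   ]]
top foot_corner 0.72 [270.9, 189.2] 1779 224 309 174 230 [[ 0.618 -0.111  0.   ]]
side [ 0.192 -1.277  0.707] [ 0.294  0.847 -0.444] 417.11527180415914
side wedge 0.74 [195.0, 160.7] 140 187 204 155 169 [[0.505 0.43  0.   ]]
side wedge 0.61 [195.0, 184.9] 189 191 204 177 196 [[0.454 0.186 0.   ]]
side roller_stand 0.98 [244.1, 205.3] 1479 207 277 179 229 [[ 0.584 -0.035  0.   ]]
side tube_blank 0.81 [242.1, 186.3] 470 226 256 172 201 [[0.624 0.115 0.   ]]
side wedge_tip 0.72 [200.0, 191.2] 185 191 204 177 196 [[0.46  0.125 0.   ]]
side wedge_tip 0.46 [195.1, 162.5] 170 187 205 155 170 [[0.501 0.409 0.   ]]
side foot_corner 0.56 [247.4, 204.4] 1455 207 278 179 229 [[ 0.597 -0.032  0.   ]]
{'t': 0.7, 'tool_pos': array([0.24507956, 0.54769047, 0.21868001]), 'orientation': array([6.56122160e-01, 3.07230139e+00, 1.09338602e-04]), 'force': array([0.1065849 , 0.35720347, 0.07587692]), 'opening': 0.09302804156485718} 0.0188
```

View pics/top0.png

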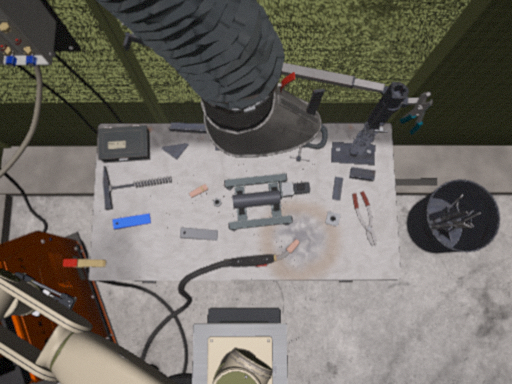

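View pics/side0.png

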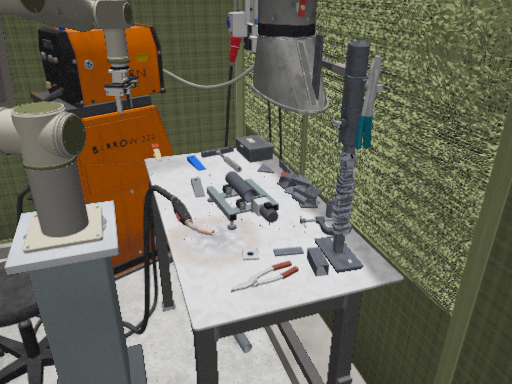

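```bash
cat >> h.py <<'E'
from scipy.spatial.transform import Rotation as Rn
def tool():
    s=robot.read_state();return np.array(s['tool_pos']),Rn.from_rotvec(s['orientation']).as_matrix()
def Rt(yaw): # tool down, tool x along world heading yaw (deg)
    c,s=np.cos(np.radians(yaw)),np.sin(np.radians(yaw));return np.array([[c,s,0],[s,-c,0],[0,0,-1.]])
def plan(p,R):
    p0,R0=tool();print('shift',(R0.T@(np.array(p)-p0)).round(4),'turn',np.degrees(Rn.from_matrix(R0.T@R).as_rotvec()).round(2))
E
python3 - <<'E'
from h import *
m=robot.camera_model('wrist');print(np.array(m['mount']).round(3),m['fx'],m['cx'],m['cy'])
plan([.44,.16,.32],Rt(90));plan([.44,.16,.32],Rt(-90))
r=robot.outline_of('top','wedge')[1]['pixels']
ys,xs=np.nonzero(r);b=cv2.boxPoints(cv2.minAreaRect(np.c_[xs,ys].astype(np.float32)));print(back('top',b,.01).round(3))
E
```

```text
[[-0.    -0.959 -0.283  0.078]
 [ 1.    -0.     0.    -0.   ]
 [-0.    -0.283  0.959 -0.167]
 [ 0.     0.     0.     1.   ]] 274.2611107781986 249.33034010812344 195.26265500674572
shift [-0.3363 -0.2742 -0.1013] turn [ 0.   -0.   65.89]
shift [-0.3363 -0.2742 -0.1013] turn [   0.      0.   -114.11]
[[0.442 0.213 0.01 ]
 [0.479 0.211 0.01 ]
 [0.47  0.079 0.01 ]
 [0.433 0.081 0.01 ]]
```

>>> {"fn": "carry_out", "kwargs": {
  "rows": [
    [0,0,-0.06,0,0,0],
    [-0.363,-0.285,-0.061,0,0,65.9],
    [-0.363,-0.285,-0.061,0,0,65.9],
    [-0.363,-0.285,-0.061,0,0,65.9],
    [-0.363,-0.285,-0.061,0,0,65.9],
    [-0.363,-0.285,-0.061,0,0,65.9],
    [-0.363,-0.285,-0.061,0,0,65.9],
    [-0.363,-0.285,-0.061,0,0,65.9],
    [-0.363,-0.285,-0.061,0,0,65.9],
    [-0.363,-0.285,-0.061,0,0,65.9],
    [-0.363,-0.285,-0.061,0,0,65.9],
    [-0.363,-0.285,-0.061,0,0,65.9]
  ],
  "jaw": 255,
  "force": 20
}}

```text
t: 2.25
tool_pos: [0.4595, 0.1404, 0.2797]
orientation: [-2.22, -2.223, -0.0]
force: [0.6, -0.2, -0.4]
opening: 0.0001
gripper_force: 0.0
```

```bash
cat >> h.py <<'E'
def wcam():
    m=robot.camera_model('wrist');M=np.array(m['mount']);p,R=tool()
    Rc=R@M[:3,:3];c=R@M[:3,3]+p
    K=np.array([[m['fx'],0,m['cx']],[0,m['fy'],m['cy']],[0,0,1.]]);return Rc,c,K,np.array(m['dist'])
def wback(px,z):
    Rc,c,K,d=wcam();u=cv2.undistortPoints(np.array(px,float).reshape(-1,1,2),K,d).reshape(-1,2)
    r=np.c_[u,np.ones(len(u))]@Rc.T;return c+r*((z-c[2])/r[:,2])[:,None]
def wproj(P):
    Rc,c,K,d=wcam();return cv2.projectPoints(np.array(P,float).reshape(-1,1,3),cv2.Rodrigues(Rc.T)[0],-Rc.T@c,K,d)[0].reshape(-1,2)
E
python3 - <<'E'
from h import *
print(robot.read_state()['t'],tool()[0].round(3))
im=snap('wrist','w0')
cv2.imwrite('pics/w0b.png',cv2.resize(im[:,:,::-1],(784,588),interpolation=cv2.INTER_CUBIC))
for o in ('wedge','roller_stand','foot_pad','tube_blank'):
  for r in robot.outline_of('wrist',o):
    ys,xs=np.nonzero(r['pixels']);print(o,round(r['conf'],2),r['pixel'],len(xs),xs.min(),xs.max(),ys.min(),ys.max())
    if o=='wedge':
        b=cv2.boxPoints(cv2.minAreaRect(np.c_[xs,ys].astype(np.float32)));print(b.round(1),wback(b,.01).round(3))
E
```

```text
2.25 [0.46 0.14 0.28]
wedge 0.87 [282.1, 21.8] 1200 267 298 0 46
[[266.9   0. ]
 [293.8  -4. ]
 [301.   43.5]
 [274.   47.5]] [[0.484 0.376 0.01 ]
 [0.522 0.382 0.01 ]
 [0.535 0.32  0.01 ]
 [0.496 0.314 0.01 ]]
wedge 0.69 [244.5, 157.8] 1839 235 262 121 200
[[233.5 199.1]
 [239.1 119.8]
 [263.3 121.5]
 [257.8 200.8]] [[0.434 0.083 0.01 ]
 [0.444 0.211 0.01 ]
 [0.481 0.209 0.01 ]
 [0.474 0.08  0.01 ]]
roller_stand 0.79 [353.2, 247.7] 2006 261 366 215 338
foot_pad 0.25 [247.7, 157.2] 1723 236 262 121 200
tube_blank 0.51 [317.2, 252.7] 246 300 331 248 257
```

View pics/w0b.png

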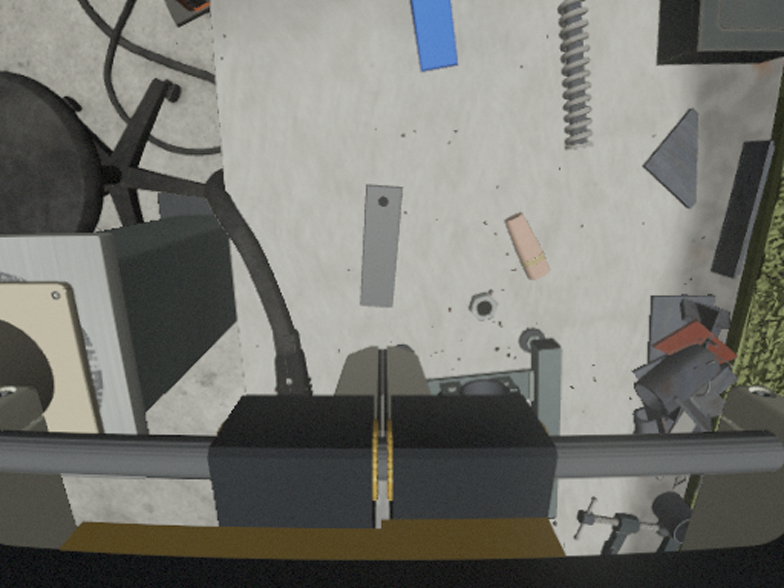

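>>> {"fn": "carry_out", "kwargs": {
  "rows": [
    [-0.06,0.02,0,0,0,0],
    [-0.12,0.04,0,0,0,0],
    [-0.12,0.04,0,0,0,0],
    [-0.12,0.04,0,0,0,0]
  ]
}}

```text
t: 3.0
tool_pos: [0.4998, 0.0195, 0.2795]
orientation: [-2.222, -2.22, -0.0]
force: [0.3, 0.1, -0.3]
opening: 0.0004
gripper_force: 0.0
```

```bash
python3 - <<'E'
from h import *
print(robot.read_state()['t'],tool()[0].round(3))
im=snap('wrist','w1')
cv2.imwrite('pics/w1b.png',cv2.resize(im[60:260,180:430,::-1],(750,600),interpolation=cv2.INTER_CUBIC))
for o in ('wedge','foot_pad','tube_blank'):
  for r in robot.outline_of('wrist',o):
    ys,xs=np.nonzero(r['pixels']);print(o,round(r['conf'],2),r['pixel'],len(xs),xs.min(),xs.max(),ys.min(),ys.max())
    if o=='wedge':
        b=cv2.boxPoints(cv2.minAreaRect(np.c_[xs,ys].astype(np.float32)));print(b.round(1),wback(b,.01).round(3))
E
```

```text
3.0 [0.5  0.02 0.28]
wedge 0.77 [219.7, 78.1] 2086 209 234 33 126
[[204.8 124.7]
 [210.6  32.7]
 [235.7  34.3]
 [229.9 126.3]] [[0.431 0.084 0.01 ]
 [0.444 0.214 0.01 ]
 [0.48  0.212 0.01 ]
 [0.47  0.082 0.01 ]]
wedge 0.6 [247.9, 332.7] 127 246 254 325 344
[[246. 344.]
 [246. 325.]
 [254. 325.]
 [254. 344.]] [[ 0.494 -0.342  0.01 ]
 [ 0.494 -0.294  0.01 ]
 [ 0.51  -0.294  0.01 ]
 [ 0.51  -0.342  0.01 ]]
foot_pad 0.67 [291.3, 126.8] 262 286 303 116 134
tube_blank 0.89 [298.7, 212.8] 3118 275 315 170 258
```

View pics/w1b.png

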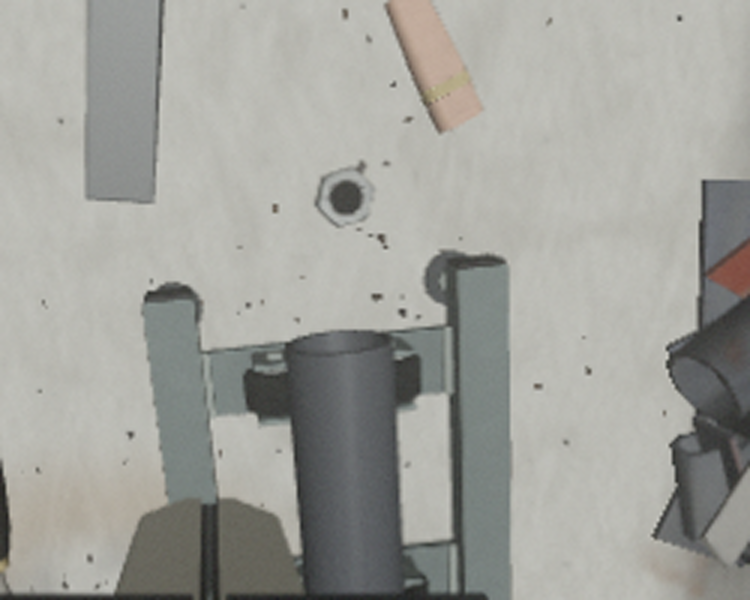

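```bash
cat > fit.py <<'E'
from h import *
from scipy.optimize import least_squares
M=np.array(robot.camera_model('wrist')['mount']);_,_,K,d=wcam()
def pr(P,p):
    R=Rt(90);Rc=R@M[:3,:3];c=R@M[:3,3]+np.array(p)
    return cv2.projectPoints(np.array(P,float).reshape(-1,1,3),cv2.Rodrigues(Rc.T)[0],-Rc.T@c,K,d)[0].reshape(-1,2)
p0=[.4595,.1404,.2797];p1=[.4998,.0195,.2795]
def W(q,L):
    L=np.array(L);c,s=np.cos(q[2]),np.sin(q[2]);return np.c_[q[0]+c*L[:,0]-s*L[:,1],q[1]+s*L[:,0]+c*L[:,1],L[:,2]]
cr=lambda a:np.array(a)/3+[180,60]
S=[(-.0875,.108,.059),(-.0625,.108,.059),(.0625,.108,.059),(.0875,.108,.059)];so=cr([(144,299),(195,303),(454,262),(508,265)])
fs=least_squares(lambda q:(pr(W(q,S),p1)-so).ravel(),[.55,-.05,0]);print('stand',fs.x,'res',fs.fun.round(1))
thin=[(.065,-.018,.003),(.065,.018,.003)];thick=[(-.065,-.018,.021),(-.065,.018,.021)]
o1=cr([(86,198),(154,202)]);z=784/512
o0=np.array([(367,185),(402,187),(360,304),(393,306)])/z
fw=least_squares(lambda q:np.r_[(pr(W(q,thin),p1)-o1).ravel(),(pr(W(q,thick+thin),p0)-o0).ravel()],[.456,.147,-np.pi/2-.08]);print('wedge',fw.x,np.degrees(fw.x[2]),'res',fw.fun.round(1))
print('foot',W(fs.x,[(-.075,.095,0)]),'tip',W(fw.x,[(.065,0,0)]),'back',W(fw.x,[(-.065,0,0)]))
q=W(fs.x,[(-.075,.095,0)])[0]-W(fw.x,[(0,0,0)])[0];c,s=np.cos(fw.x[2]),np.sin(fw.x[2]);print('foot in wedge',c*q[0]+s*q[1],-s*q[0]+c*q[1])
if __name__=='__main__':
    im=cv2.imread('pics/w1.png');P=W(fs.x,S+[(x,y,.059) for x in(-.0875,-.0625,.0625,.0875) for y in (-.05,0,.05)]);
    P=np.r_[P,W(fw.x,thin+thick)]
    im=cv2.resize(im[10:260,180:430],(600,600),interpolation=cv2.INTER_CUBIC)
    for u in (pr(P,p1)-[180,10])*2.4: cv2.circle(im,tuple(int(v) for v in u),3,(0,0,255),1)
    cv2.imwrite('pics/ov.png',im)
E
python3 fit.py
```

```text
stand [ 0.56783985 -0.06287466  0.11687872] res [-1.   1.5 -0.6 -1.8  1.   1.7  0.6 -1.2]
wedge [ 0.45826727  0.14484442 -1.63657983] -93.76911717829492 res [-0.1 -0.2  0.1 -0.  -0.5 -0.6  0.5 -0.3  0.2  0.6 -0.2  0.7]
foot [[0.48227332 0.02273124 0.        ]] tip [[0.45399443 0.07998501 0.        ]] back [[0.46254012 0.20970383 0.        ]]
foot in wedge 0.12027099483637149 0.03198136421125842
```

View pics/ov.png

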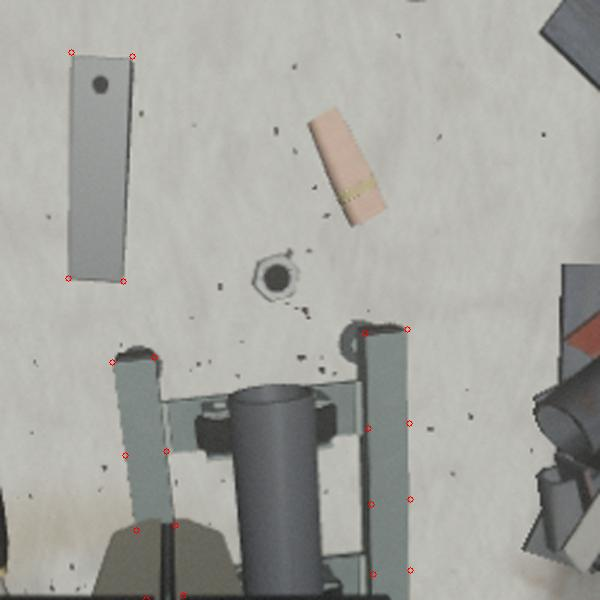

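```bash
python3 - <<'E'
import cv2,numpy as np
im=cv2.imread('pics/w1.png')
a=im[145:195,222:272];b=im[135:185,315:365]
cv2.imwrite('pics/z.png',np.hstack([cv2.resize(x,(400,400),interpolation=cv2.INTER_NEAREST) for x in (a,b)]))
E
```

```text
(no output)
```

View pics/z.png

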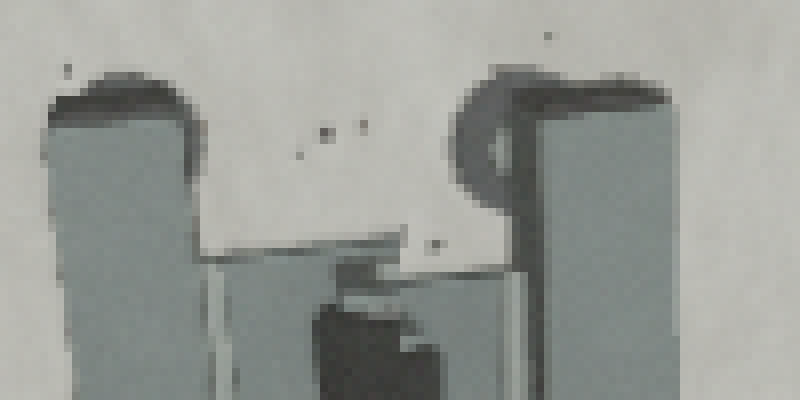

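```bash
sed -i 's|^S=.*|S=[(-.0875,.108,.059),(-.0625,.108,.059),(.0625,.108,.059),(.0875,.108,.059)];so=np.array([(228,160.9),(244.9,159.9),(332.5,148.75),(349.5,147.9)])-.5|' fit.py; cat >> fit.py <<'E'
t=np.linspace(0,2*np.pi,24)
for nm,x,zz in(('near',-.075,.012),('far',.075,.003)):
    for h in (zz,):
        u=pr(W(fs.x,np.c_[x+.015*np.cos(t),.095+.015*np.sin(t),0*t+h]),p1);print(nm,u.min(0),u.max(0))
E
python3 fit.py
```

```text
stand [ 0.5674198  -0.06255631  0.11558496] res [-0.8  0.5 -0.2 -0.5  0.2  0.6  0.8 -0.5]
wedge [ 0.45826727  0.14484442 -1.63657983] -93.76911717829492 res [-0.1 -0.2  0.1 -0.  -0.5 -0.6  0.5 -0.3  0.2  0.6 -0.2  0.7]
foot [[0.4819641  0.02316022 0.        ]] tip [[0.45399443 0.07998501 0.        ]] back [[0.46254012 0.20970383 0.        ]]
foot in wedge 0.11986326743783013 0.03164461647167576
near [228.54302058 153.89375722] [247.26758145 172.46441201]
far [320.94930384 142.54498845] [339.30925167 161.04068999]
```

>>> {"fn": "carry_out", "kwargs": {
  "rows": [
    [0.05,-0.03,0,0,0,3.8],
    [0.1,-0.06,0,0,0,3.8],
    [0.145,-0.09,0.03,0,0,3.8],
    [0.145,-0.09,0.08,0,0,3.8],
    [0.145,-0.09,0.13,0,0,3.8],
    [0.145,-0.09,0.18,0,0,3.8],
    [0.145,-0.09,0.22,0,0,3.8],
    [0.145,-0.09,0.25,0,0,3.8],
    [0.145,-0.09,0.265,0,0,3.8],
    [0.145,-0.09,0.273,0,0,3.8],
    [0.145,-0.09,0.273,0,0,3.8]
  ]
}}

```text
t: 4.58
tool_pos: [0.4103, 0.1646, 0.0071]
orientation: [2.293, 2.147, 0.001]
force: [0.1, 1.1, 0.4]
opening: 0.0009
gripper_force: 0.0
```

>>> {"fn": "carry_out", "kwargs": {
  "rows": [
    [0,0.006,0,0,0,0],
    [0,0.01,0,0,0,0],
    [0,0.013,0,0,0,0],
    [0,0.016,0,0,0,0],
    [0,0.019,0,0,0,0],
    [0,0.022,0,0,0,0],
    [0,0.025,0,0,0,0],
    [0,0.028,0,0,0,0],
    [0,0.031,0,0,0,0],
    [0,0.034,0,0,0,0],
    [0,0.036,0,0,0,0],
    [0,0.038,0,0,0,0]
  ]
}}

```text
t: 6.08
tool_pos: [0.448, 0.1617, 0.0066]
orientation: [-2.294, -2.146, 0.0]
force: [-2.4, 0.2, 1.6]
opening: 0.0006
gripper_force: 1.6
```

```bash
python3 - <<'E'
from h import *
p,R=tool();print(p.round(4));im=snap('wrist','w2')
cv2.imwrite('pics/w2b.png',cv2.resize(im[60:320,90:430,::-1],(785,600),interpolation=cv2.INTER_CUBIC))
r=robot.outline_of('wrist','wedge')
for r in r:
    ys,xs=np.nonzero(r['pixels']);b=cv2.boxPoints(cv2.minAreaRect(np.c_[xs,ys].astype(np.float32)));print(r['conf'],len(xs),b.round(1),wback(b,.012).round(3))
E
```

```text
[0.448  0.1617 0.0066]
0.68 5165 [[263.5 254.1]
 [280.9 162.1]
 [345.3 174.3]
 [327.9 266.3]] [[0.457 0.152 0.012]
 [0.471 0.212 0.012]
 [0.509 0.202 0.012]
 [0.5   0.139 0.012]]
```

View pics/w2b.png

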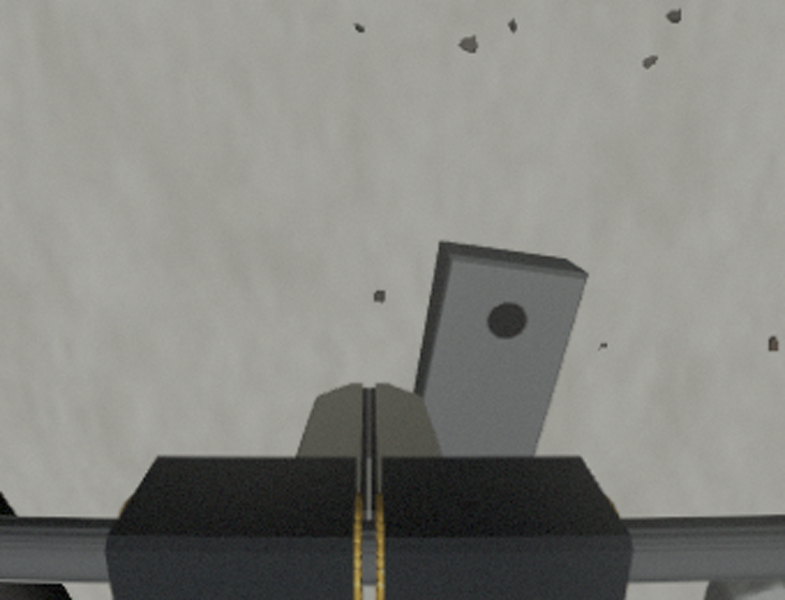

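>>> {"fn": "carry_out", "kwargs": {
  "rows": [
    [0,-0.015,0,0,0,0],
    [0,-0.015,-0.04,0,0,0],
    [0,-0.015,-0.09,0,0,0],
    [0,0,-0.15,0,0,-3.8],
    [-0.05,0.02,-0.2,0,0,-3.8],
    [-0.1,0.054,-0.25,0,0,-3.8],
    [-0.137,0.054,-0.273,0,0,-3.8],
    [-0.137,0.054,-0.273,0,0,-3.8],
    [-0.137,0.054,-0.273,0,0,-3.8]
  ]
}}

```text
t: 7.3
tool_pos: [0.4922, 0.0216, 0.2792]
orientation: [-2.223, -2.22, -0.0]
force: [0.3, 0.9, 0.1]
opening: 0.0007
gripper_force: 0.0
```

```bash
python3 - <<'E'
from h import *
p,R=tool();print(p.round(4),np.abs(R-Rt(90)).max());im=snap('wrist','w3')
cv2.imwrite('pics/w3b.png',cv2.resize(im[15:215,170:390,::-1],(660,600),interpolation=cv2.INTER_CUBIC))
for r in robot.outline_of('wrist','wedge'):
    ys,xs=np.nonzero(r['pixels']);b=cv2.boxPoints(cv2.minAreaRect(np.c_[xs,ys].astype(np.float32)));print(r['conf'],len(xs),b.round(1),wback(b,.012).round(3))
E
```

```text
[0.4922 0.0216 0.2792] 0.0012440857016098007
0.8 2177 [[218.1 126.7]
 [234.1  36. ]
 [259.   40.4]
 [243.  131.1]] [[0.443 0.084 0.012]
 [0.469 0.211 0.012]
 [0.505 0.205 0.012]
 [0.482 0.077 0.012]]
0.63 5096 [[232.4 148.2]
 [353.8 144.4]
 [357.7 271.8]
 [236.3 275.6]] [[ 0.465  0.05   0.012]
 [ 0.656  0.057  0.012]
 [ 0.688 -0.171  0.012]
 [ 0.468 -0.178  0.012]]
```

View pics/w3b.png

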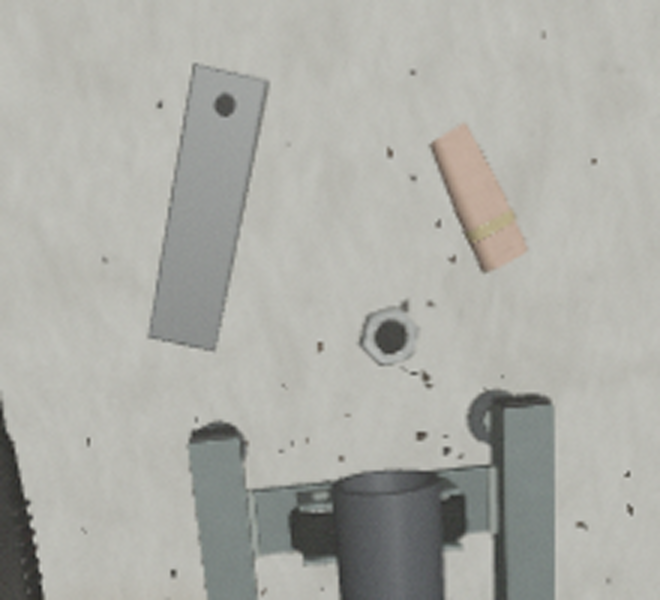

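```bash
cat > fit2.py <<'E'
import sys
from fit import *
def wedge(px,p):
    return least_squares(lambda q:(pr(W(q,thick+thin),p)-px).ravel(),[.47,.14,-1.7])
E
python3 - <<'E' | tail -8
from fit2 import *
p,R=tool()
px=np.array([(194,64),(269,81),(150,338),(214,350)])/3+[170,15]-.3
f=wedge(px,p);q=f.x;print('wedge',q,np.degrees(q[2]),f.fun.round(1))
F=W(fs.x,[(-.075,.095,0)])[0]
print('corners',W(q,[(.065,0,0),(-.065,0,0),(-.049,0,0)]).round(4),'F',F)
C=W(q,[(-.049,0,0)])[0];a=np.arctan2(*(F-C)[1::-1]);print('head to foot',np.degrees(a))
# contact side point at wedge x=.03,y=-.018; finger centre 17.5 beyond
print('start',W(q,[(.03,-.018-.030,0)]))
E
```

```text
near [228.54311146 153.89377715] [247.267645   172.46440712]
far [320.94926202 142.54502318] [339.30918476 161.04070004]
wedge [ 0.47536817  0.14153825 -1.77727425] -101.83031330366241 [-0.  -0.5  0.2 -0.5 -0.7  0.2  0.5  1. ]
corners [[0.462  0.0779 0.    ]
 [0.4887 0.2052 0.    ]
 [0.4854 0.1895 0.    ]] F [0.48196347 0.02316079 0.        ]
head to foot -91.18833481728815
start [[0.42223732 0.12201615 0.        ]]
```

>>> {"fn": "carry_out", "kwargs": {
  "rows": [
    [0.05,-0.035,0,0,0,1.2],
    [0.094,-0.067,0.03,0,0,1.2],
    [0.094,-0.067,0.08,0,0,1.2],
    [0.094,-0.067,0.13,0,0,1.2],
    [0.094,-0.067,0.18,0,0,1.2],
    [0.094,-0.067,0.22,0,0,1.2],
    [0.094,-0.067,0.25,0,0,1.2],
    [0.094,-0.067,0.265,0,0,1.2],
    [0.094,-0.067,0.272,0,0,1.2],
    [0.094,-0.067,0.275,0,0,1.2],
    [0.094,-0.067,0.275,0,0,1.2]
  ]
}}

```text
t: 8.78
tool_pos: [0.4264, 0.1156, 0.0054]
orientation: [2.244, 2.197, 0.002]
force: [-0.1, -0.1, 0.2]
opening: 0.0003
gripper_force: 0.0
```

>>> {"fn": "carry_out", "kwargs": {
  "rows": [
    [0,0.006,0,0,0,0],
    [0,0.01,0,0,0,0],
    [0,0.013,0,0,0,0],
    [0,0.016,0,0,0,0],
    [0,0.019,0,0,0,0],
    [0,0.022,0,0,0,0],
    [0,0.025,0,0,0,0],
    [0,0.027,0,0,0,0],
    [0,0.029,0,0,0,0],
    [0,0.029,0,0,0,0]
  ]
}}

```text
t: 10.02
tool_pos: [0.455, 0.1149, 0.0047]
orientation: [2.245, 2.198, 0.0]
force: [0.3, -0.9, -0.0]
opening: 0.0006
gripper_force: 0.2
```

>>> {"fn": "carry_out", "kwargs": {
  "rows": [
    [0,-0.015,0,0,0,0],
    [0,-0.015,-0.04,0,0,0],
    [0,-0.015,-0.09,0,0,0],
    [-0.03,0.01,-0.15,0,0,-1.2],
    [-0.06,0.03,-0.2,0,0,-1.2],
    [-0.094,0.038,-0.25,0,0,-1.2],
    [-0.094,0.038,-0.275,0,0,-1.2],
    [-0.094,0.038,-0.275,0,0,-1.2],
    [-0.094,0.038,-0.275,0,0,-1.2]
  ]
}}

```text
t: 11.15
tool_pos: [0.4903, 0.0203, 0.2784]
orientation: [-2.221, -2.221, 0.001]
force: [-0.1, 0.7, -1.3]
opening: 0.0003
gripper_force: 0.0
```

```bash
python3 - <<'E'
from h import *
p,R=tool();print(p.round(4),np.abs(R-Rt(90)).max());im=snap('wrist','w4')
cv2.imwrite('pics/w4b.png',cv2.resize(im[15:215,170:390,::-1],(660,600),interpolation=cv2.INTER_CUBIC))
E
```

```text
[0.4903 0.0203 0.2784] 0.0011212609295028714
```

View pics/w4b.png

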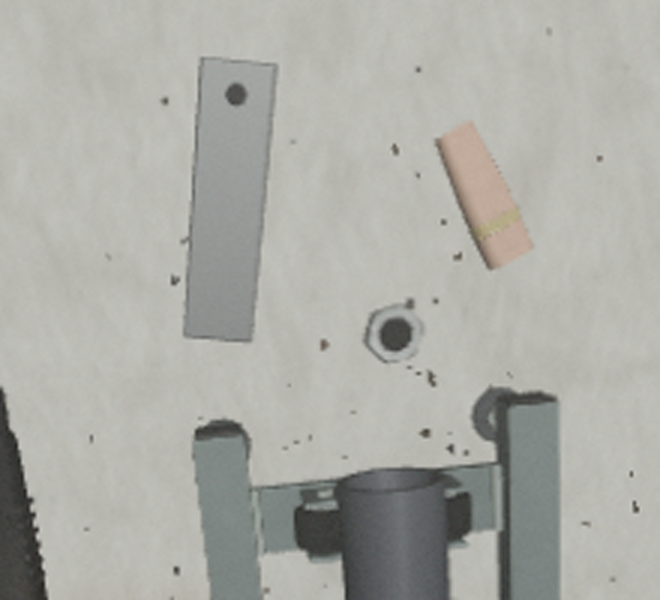

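The wedge now points nearly straight at the foot (thin corners at (184,335),(250,341), thick at (201,57),(277,65), foot at about (222,432)).

```bash
cat > run.py <<'E'
from fit2 import *
p,R=tool()
px=np.array([(201,57),(277,65),(184,335),(250,341)])/3+[170,15]-.3
f=wedge(px,p);q=f.x;print('wedge',q,np.degrees(q[2]),f.fun.round(1))
F=W(fs.x,[(-.075,.095,0)])[0];c,s=np.cos(q[2]),np.sin(q[2]);r=F-[q[0],q[1],0]
print('foot in wedge',c*r[0]+s*r[1],-s*r[0]+c*r[1])
b=W(q,[(-.065,0,0)])[0];print('back',b,'head back->foot',np.degrees(np.arctan2(F[1]-b[1],F[0]-b[0])))
st=W(q,[(-.09,0,.008)])[0];print(st);plan(st,Rt(np.degrees(q[2])+180))
E
python3 run.py|tail -6
```

```text
far [320.94927685 142.54502681] [339.30920636 161.04071024]
wedge [ 0.48463708  0.14333903 -1.66126653] -95.18356080558388 [-0.1 -0.5  0.2 -0.7 -0.5  0.7  0.3  0.8]
foot in wedge 0.11992825625272445 0.008195176067962103
back [0.49050962 0.2080732  0.        ] head back->foot -92.64613360850856
[0.49276829 0.23297096 0.008     ]
shift [0.2125 0.0035 0.2699] turn [-0.13 -0.01  5.2 ]
```

>>> {"fn": "carry_out", "kwargs": {
  "rows": [
    [0.06,0,0,0,0,5.2],
    [0.12,0,0,0,0,5.2],
    [0.17,0,0.03,0,0,5.2],
    [0.2125,0.003,0.08,0,0,5.2],
    [0.2125,0.003,0.13,0,0,5.2],
    [0.2125,0.003,0.18,0,0,5.2],
    [0.2125,0.003,0.22,0,0,5.2],
    [0.2125,0.003,0.25,0,0,5.2],
    [0.2125,0.003,0.265,0,0,5.2],
    [0.2125,0.003,0.27,0,0,5.2],
    [0.2125,0.003,0.27,0,0,5.2]
  ]
}}

```text
t: 12.58
tool_pos: [0.4941, 0.2328, 0.0102]
orientation: [2.32, 2.118, 0.001]
force: [0.6, -0.9, 0.2]
opening: 0.0006
gripper_force: 0.0
```

>>> {"fn": "carry_out", "kwargs": {
  "rows": [
    [-0.006,0,0,0,0,0],
    [-0.011,0,0,0,0,0],
    [-0.015,0,0,0,0,0],
    [-0.018,0,0,0,0,0],
    [-0.022,0.0005,0,0,0,0],
    [-0.026,0.001,0,0,0,0],
    [-0.03,0.0015,0,0,0,0],
    [-0.034,0.002,0,0,0,0],
    [-0.038,0.0025,0,0,0,0],
    [-0.042,0.003,0,0,0,0],
    [-0.046,0.0035,0,0,0,0],
    [-0.05,0.004,0,0,0,0]
  ]
}}

```text
t: 14.08
tool_pos: [0.4936, 0.1826, 0.0101]
orientation: [2.32, 2.118, 0.002]
force: [0.1, 4.4, 5.6]
opening: 0.0006
gripper_force: 2.9
```

```bash
python3 - <<'E'
from h import *
p,R=tool();print(p.round(4));im=snap('wrist','w5')
for r in robot.outline_of('wrist','wedge'):
    ys,xs=np.nonzero(r['pixels']);b=cv2.boxPoints(cv2.minAreaRect(np.c_[xs,ys].astype(np.float32)));print(r['conf'],len(xs),b.round(1),wback(b,.02).round(3))
for r in robot.outline_of('top','wedge'): pass
robot.read_camera('top')
for r in robot.outline_of('top','wedge'):
    ys,xs=np.nonzero(r['pixels']);b=cv2.boxPoints(cv2.minAreaRect(np.c_[xs,ys].astype(np.float32)));print('top',r['conf'],len(xs),back('top',b,.01).round(3).tolist())
E
```

```text
[0.4936 0.1826 0.0101]
0.85 404 [[229.   0.]
 [280.   0.]
 [280.  13.]
 [229.  13.]] [[0.496 0.317 0.02 ]
 [0.522 0.315 0.02 ]
 [0.521 0.309 0.02 ]
 [0.495 0.311 0.02 ]]
0.68 144 [[246. 315.]
 [253. 315.]
 [253. 341.]
 [246. 341.]] [[0.487 0.128 0.02 ]
 [0.491 0.128 0.02 ]
 [0.489 0.105 0.02 ]
 [0.484 0.106 0.02 ]]
top 0.87 339 [[0.507, 0.459, 0.01], [0.53, 0.343, 0.01], [0.492, 0.334, 0.01], [0.469, 0.45, 0.01]]
top 0.76 266 [[0.466, 0.143, 0.01], [0.502, 0.137, 0.01], [0.486, 0.04, 0.01], [0.45, 0.046, 0.01]]
```

>>> {"fn": "carry_out", "kwargs": {
  "rows": [
    [0.015,0,0,0,0,0],
    [0.015,0,-0.04,0,0,0],
    [0.0,0,-0.09,0,0,0],
    [-0.03,0.01,-0.15,0,0,-5.2],
    [-0.08,0.012,-0.2,0,0,-5.2],
    [-0.13,0.012,-0.25,0,0,-5.2],
    [-0.165,0.012,-0.27,0,0,-5.2],
    [-0.165,0.012,-0.27,0,0,-5.2],
    [-0.165,0.012,-0.27,0,0,-5.2]
  ]
}}

```text
t: 15.45
tool_pos: [0.4897, 0.0177, 0.2784]
orientation: [-2.221, -2.219, 0.002]
force: [-0.5, 0.7, -0.6]
opening: 0.0002
gripper_force: 0.0
```

```bash
cat > look.py <<'E'
from fit2 import *
p,R=tool();print(p.round(4),np.abs(R-Rt(90)).max());im=snap('wrist','w_%d'%(robot.read_state()['t']*100))
full=[(sx*.065,sy*.018,z) for sx,z in((1,.003),(-1,.021),(1,0),(-1,0)) for sy in(1,-1)]
for r in robot.outline_of('wrist','wedge')[:2]:
    m=r['pixels'].astype(np.uint8);n=m.sum()
    def cost(q):
        P=pr(W(q,full),p);h=cv2.convexHull(((P+.0)*16).round().astype(np.int32))
        g=np.zeros_like(m);cv2.fillPoly(g,[h],1,shift=4);return 1-(g&m).sum()/(g|m).sum()
    ys,xs=np.nonzero(m);c=wback([[xs.mean(),ys.mean()]],.01)[0]
    from scipy.optimize import differential_evolution as DE
    f=DE(cost,[(c[0]-.02,c[0]+.02),(c[1]-.03,c[1]+.03),(-2.0,-1.3)],seed=1,maxiter=40,popsize=12);q=f.x
    print('wedge conf %.2f n %d iou %.3f'%(r['conf'],n,1-f.fun),q.round(4),np.degrees(q[2]).round(1))
    F=W(fs.x,[(-.075,.095,0)])[0];cc,s=np.cos(q[2]),np.sin(q[2]);rr=F-[q[0],q[1],0]
    print('  foot in wedge',(cc*rr[0]+s*rr[1]).round(4),(-s*rr[0]+cc*rr[1]).round(4),'tip/back',W(q,[(.065,0,0),(-.065,0,0)]).round(4).tolist())
E
python3 look.py|tail -5
```

```text
[0.4897 0.0177 0.2784] 0.0020356539933483794
wedge conf 0.89 n 2102 iou 0.943 [ 0.4806  0.1054 -1.7323] -99.3
  foot in wedge 0.081 0.0145 tip/back [[0.4702, 0.0413, 0.0], [0.4911, 0.1696, 0.0]]
wedge conf 0.23 n 3133 iou 0.572 [ 0.5805 -0.0562 -1.6171] -92.7
  foot in wedge -0.0747 -0.1021 tip/back [[0.5775, -0.1212, 0.0], [0.5835, 0.0087, 0.0]]
```

>>> {"fn": "carry_out", "kwargs": {
  "rows": [
    [0.03,-0.03,0,0,0,2],
    [0.063,-0.055,0.03,0,0,2],
    [0.063,-0.055,0.08,0,0,2],
    [0.063,-0.055,0.13,0,0,2],
    [0.063,-0.055,0.18,0,0,2],
    [0.063,-0.055,0.21,0,0,2],
    [0.063,-0.055,0.23,0,0,2],
    [0.063,-0.055,0.25,0,0,2],
    [0.063,-0.055,0.265,0,0,2],
    [0.063,-0.055,0.273,0,0,2],
    [0.063,-0.055,0.273,0,0,2]
  ]
}}

```text
t: 16.92
tool_pos: [0.4345, 0.0803, 0.006]
orientation: [-2.259, -2.182, 0.002]
force: [0.4, 0.7, -0.8]
opening: 0.0004
gripper_force: 0.0
```

>>> {"fn": "carry_out", "kwargs": {
  "rows": [
    [0,0.006,0,0,0,0],
    [0,0.009,0,0,0,0],
    [0,0.012,0,0,0,0],
    [0,0.014,0,0,0,0],
    [0,0.016,0,0,0,0],
    [0,0.018,0,0,0,0],
    [0,0.02,0,0,0,0],
    [0,0.022,0,0,0,0],
    [0,0.024,0,0,0,0],
    [0,0.024,0,0,0,0]
  ]
}}

```text
t: 18.18
tool_pos: [0.4594, 0.0792, 0.0066]
orientation: [2.26, 2.182, 0.0]
force: [-0.1, -0.3, 0.3]
opening: 0.0002
gripper_force: 0.3
```

>>> {"fn": "carry_out", "kwargs": {
  "rows": [
    [0,-0.012,0,0,0,0],
    [0,-0.012,-0.04,0,0,0],
    [0,-0.012,-0.09,0,0,0],
    [-0.03,0.0,-0.15,0,0,-2],
    [-0.06,0.03,-0.2,0,0,-2],
    [-0.063,0.032,-0.25,0,0,-2],
    [-0.063,0.032,-0.273,0,0,-2],
    [-0.063,0.032,-0.273,0,0,-2],
    [-0.063,0.032,-0.273,0,0,-2]
  ]
}}

```text
t: 19.3
tool_pos: [0.488, 0.0153, 0.2779]
orientation: [-2.22, -2.22, 0.002]
force: [-0.5, -0.1, -0.7]
opening: 0.0007
gripper_force: 0.0
```

```bash
python3 look.py|tail -5
```

```text
[0.488  0.0153 0.2779] 0.00205144795651188
wedge conf 0.72 n 2104 iou 0.944 [ 0.4881  0.1078 -1.6459] -94.3
  foot in wedge 0.0849 0.0002 tip/back [[0.4832, 0.043, 0.0], [0.493, 0.1726, 0.0]]
wedge conf 0.41 n 121 iou 0.143 [ 0.6531  0.2786 -1.4184] -81.3
  foot in wedge 0.2266 -0.2079 tip/back [[0.6629, 0.2144, 0.0], [0.6432, 0.3429, 0.0]]
```

>>> {"fn": "carry_out", "kwargs": {
  "rows": [
    [0.06,0,0,0,0,4.3],
    [0.12,0,0,0,0,4.3],
    [0.16,0.005,0.03,0,0,4.3],
    [0.18,0.007,0.08,0,0,4.3],
    [0.18,0.007,0.13,0,0,4.3],
    [0.18,0.007,0.18,0,0,4.3],
    [0.18,0.007,0.22,0,0,4.3],
    [0.18,0.007,0.25,0,0,4.3],
    [0.18,0.007,0.265,0,0,4.3],
    [0.18,0.007,0.27,0,0,4.3],
    [0.18,0.007,0.27,0,0,4.3]
  ]
}}

```text
t: 20.78
tool_pos: [0.4964, 0.1953, 0.0102]
orientation: [2.303, 2.136, 0.001]
force: [0.1, -0.7, 0.5]
opening: 0.0005
gripper_force: 0.0
```

>>> {"fn": "carry_out", "kwargs": {
  "rows": [
    [-0.005,0,0,0,0,0],
    [-0.01,0,0,0,0,0],
    [-0.014,0,0,0,0,0],
    [-0.017,0,0,0,0,0],
    [-0.02,0,0,0,0,0],
    [-0.023,0,0,0,0,0],
    [-0.026,0,0,0,0,0],
    [-0.029,0,0,0,0,0],
    [-0.032,0,0,0,0,0]
  ]
}}

```text
t: 21.9
tool_pos: [0.4942, 0.1635, 0.0103]
orientation: [2.303, 2.136, 0.003]
force: [0.4, 5.1, 5.1]
opening: 0.0004
gripper_force: 3.0
```

>>> {"fn": "carry_out", "kwargs": {
  "rows": [
    [-0.0015,0,0,0,0,0],
    [-0.003,0,0,0,0,0],
    [-0.003,0,0,0,0,0]
  ]
}}

```text
t: 22.28
tool_pos: [0.4938, 0.1603, 0.01]
orientation: [2.303, 2.136, 0.002]
force: [1.5, 4.7, 4.2]
opening: 0.0006
gripper_force: 2.6
```

>>> {"fn": "carry_out", "kwargs": {
  "rows": [
    [0,0,-0.002,0,0,0],
    [-0.001,0,-0.002,0,0,0],
    [-0.002,0,-0.002,0,0,0],
    [-0.003,0,-0.002,0,0,0],
    [-0.003,0,-0.002,0,0,0]
  ]
}}

```text
t: 22.9
tool_pos: [0.4928, 0.1568, 0.0114]
orientation: [-2.303, -2.136, 0.001]
force: [-0.7, 0.6, -0.0]
opening: 0.0008
gripper_force: 0.2
```

>>> {"fn": "carry_out", "kwargs": {
  "rows": [
    [-0.001,0,0,0,0,0],
    [-0.002,0,0,0,0,0],
    [-0.003,0,0,0,0,0],
    [-0.003,0,0,0,0,0]
  ]
}}

```text
t: 23.4
tool_pos: [0.4929, 0.1541, 0.0117]
orientation: [2.303, 2.136, -0.0]
force: [-0.0, 0.7, -1.0]
opening: 0.0004
gripper_force: 0.4
```

```bash
python3 - <<'E'
from h import *
robot.read_camera('top')
for r in robot.outline_of('top','wedge')[:3]:
    ys,xs=np.nonzero(r['pixels']);b=cv2.boxPoints(cv2.minAreaRect(np.c_[xs,ys].astype(np.float32)));print('top',r['conf'],len(xs),back('top',b,.01).round(3).tolist())
s=robot.read_state();print(s['t'],s['tool_pos'],s['force'],s['wrist_torque'])
E
```

```text
top 0.64 382 [[0.508, 0.453, 0.01], [0.532, 0.325, 0.01], [0.495, 0.316, 0.01], [0.47, 0.444, 0.01]]
top 0.5 184 [[0.467, 0.113, 0.01], [0.5, 0.109, 0.01], [0.489, 0.028, 0.01], [0.456, 0.033, 0.01]]
23.5 [0.49289692 0.1540876  0.01167382] [ 0.40501071  1.32083654 -0.01496945] [-0.00666693  0.02957332  0.0016153 ]
```

>>> {"fn": "carry_out", "kwargs": {
  "rows": [
    [-0.001,0,0,0,0,0],
    [-0.002,0,0,0,0,0],
    [-0.003,0,0,0,0,0],
    [-0.004,0,0,0,0,0]
  ]
}}

```text
t: 24.0
tool_pos: [0.4926, 0.1502, 0.0117]
orientation: [2.303, 2.136, 0.0]
force: [0.7, 1.0, -1.0]
opening: 0.0003
gripper_force: 0.9
```

>>> {"fn": "carry_out", "kwargs": {
  "rows": [
    [-0.001,0,0,0,0,0],
    [-0.002,0,0,0,0,0],
    [-0.003,0,0,0,0,0]
  ]
}}

```text
t: 24.38
tool_pos: [0.4923, 0.1472, 0.0117]
orientation: [-2.303, -2.136, -0.0]
force: [0.1, 1.8, -0.5]
opening: 0.0001
gripper_force: 0.9
```

>>> {"fn": "carry_out", "kwargs": {
  "rows": [
    [-0.001,0,0,0,0,0],
    [-0.002,0,0,0,0,0],
    [-0.003,0,0,0,0,0]
  ]
}}

```text
t: 24.75
tool_pos: [0.4921, 0.1442, 0.0117]
orientation: [2.303, 2.136, 0.0]
force: [0.4, 2.0, -0.1]
opening: 0.0003
gripper_force: 1.0
```

>>> {"fn": "carry_out", "kwargs": {
  "rows": [
    [-0.001,0,0,0,0,0],
    [-0.002,0,0,0,0,0],
    [-0.003,0,0,0,0,0]
  ]
}}

```text
t: 25.12
tool_pos: [0.4919, 0.1416, 0.0117]
orientation: [-2.303, -2.136, -0.001]
force: [0.4, 6.4, -0.9]
opening: 0.0009
gripper_force: 2.8
```

>>> {"fn": "carry_out", "kwargs": {
  "rows": [
    [-0.001,0,0,0,0,0],
    [-0.002,0,0,0,0,0]
  ]
}}

```text
t: 25.38
tool_pos: [0.4918, 0.1404, 0.0117]
orientation: [-2.303, -2.135, -0.003]
force: [1.5, 10.7, -2.2]
opening: 0.0001
gripper_force: 5.1
```

>>> {"fn": "carry_out", "kwargs": {
  "rows": [
    [-0.001,0,0,0,0,0],
    [-0.002,0,0,0,0,0]
  ]
}}

```text
t: 25.62
tool_pos: [0.4917, 0.139, 0.0117]
orientation: [-2.302, -2.135, -0.004]
force: [1.0, 12.3, -2.0]
opening: 0.0009
gripper_force: 6.0
```

>>> {"fn": "carry_out", "kwargs": {
  "rows": [
    [0.008,0,0,0,0,0],
    [0.015,0,0,0,0,0],
    [0.015,0,-0.04,0,0,0],
    [0.0,0,-0.09,0,0,0],
    [-0.03,0.005,-0.15,0,0,-4.3],
    [-0.08,0.005,-0.2,0,0,-4.3],
    [-0.12,0.005,-0.25,0,0,-4.3],
    [-0.124,0.005,-0.267,0,0,-4.3],
    [-0.124,0.005,-0.267,0,0,-4.3],
    [-0.124,0.005,-0.267,0,0,-4.3]
  ]
}}

```text
t: 26.88
tool_pos: [0.4868, 0.0136, 0.2773]
orientation: [-2.221, -2.22, 0.002]
force: [-0.7, 0.4, -0.7]
opening: 0.0003
gripper_force: 0.0
```

```bash
python3 look.py|tail -5; cp $(ls -t pics/w_*.png|head -1) pics/last.png; python3 - <<'E'
import cv2
im=cv2.imread('pics/last.png')
cv2.imwrite('pics/lastb.png',cv2.resize(im[60:200,190:370],(720,560),interpolation=cv2.INTER_NEAREST))
E
```

```text
near [228.54306831 153.89378535] [247.26761637 172.4644304 ]
far [320.94929632 142.54502591] [339.30923541 161.04071866]
[0.4868 0.0136 0.2773] 0.0016918498883699159
wedge conf 0.62 n 1607 iou 0.791 [ 0.4821  0.064  -1.6663] -95.5
  foot in wedge 0.0407 0.0037 tip/back [[0.4759, -0.0007, 0.0], [0.4883, 0.1287, 0.0]]
```

View pics/lastb.png

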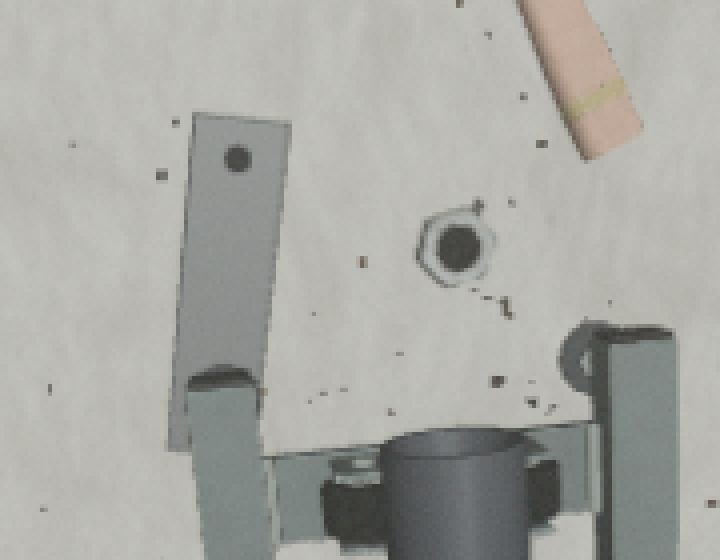

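```bash
python3 - <<'E' | tail -3
from fit2 import *
p,R=tool();o=np.array([(188,391),(256,387),(607,344),(676,340)])/4+[190,60]-.5
g=least_squares(lambda q:(pr(W(q,S),p)-o).ravel(),fs.x);print('stand now',g.x,'before',fs.x,g.fun.round(1))
fc=W(g.x,[(-.075,.095,.059)])[0];print('corner',fc);plan(fc,Rt(90+np.degrees(g.x[2])))
E
```

```text
stand now [ 0.56615952 -0.06353892  0.11245797] before [ 0.56741878 -0.06255575  0.11558567] [-1.2  0.5 -0.5 -0.5  0.6  0.5  1.  -0.4]
corner [0.48097227 0.02244441 0.059     ]
shift [ 0.0084 -0.0048  0.2176] turn [-0.18 -0.02 -6.4 ]
```

>>> {"fn": "carry_out", "kwargs": {
  "rows": [
    [0.006,-0.005,0.03,0,0,-6],
    [0.006,-0.005,0.08,0,0,-6],
    [0.006,-0.005,0.13,0,0,-6],
    [0.006,-0.005,0.17,0,0,-6],
    [0.006,-0.005,0.195,0,0,-6],
    [0.006,-0.005,0.207,0,0,-6],
    [0.006,-0.005,0.211,0,0,-6],
    [0.006,-0.005,0.211,0,0,-6]
  ]
}}

```text
t: 27.98
tool_pos: [0.4827, 0.0194, 0.0682]
orientation: [2.102, 2.334, 0.001]
force: [1.7, 0.7, -0.4]
opening: 0.0004
gripper_force: 0.0
```

>>> {"fn": "carry_out", "kwargs": {
  "rows": [
    [0,0,0.002,0,0,0],
    [0,0,0.004,0,0,0],
    [0,0,0.006,0,0,0],
    [0,0,0.007,0,0,0]
  ]
}}

```text
t: 28.48
tool_pos: [0.4822, 0.0192, 0.0606]
orientation: [-2.102, -2.334, 0.0]
force: [-0.1, 0.3, 0.6]
opening: 0.0005
gripper_force: 0.0
```

>>> {"fn": "carry_out", "kwargs": {
  "rows": [
    [0,0,0.001,0,0,0],
    [0,0,0.002,0,0,0],
    [0,0,0.002,0,0,0]
  ]
}}

```text
t: 28.85
tool_pos: [0.4823, 0.0192, 0.0593]
orientation: [-2.102, -2.334, 0.0]
force: [-3.6, 1.0, 7.1]
opening: 0.0006
gripper_force: 3.5
```

>>> {"fn": "carry_out", "kwargs": {
  "rows": [
    [0,0,0.0005,0,0,0],
    [0,0,0.001,0,0,0],
    [0,0,0.001,0,0,0]
  ]
}}

```text
t: 29.22
tool_pos: [0.4823, 0.0192, 0.0592]
orientation: [-2.102, -2.335, 0.0]
force: [-9.2, 0.2, 16.5]
opening: 0.0002
gripper_force: 8.4
```

>>> {"fn": "carry_out", "kwargs": {
  "rows": [
    [0,-0.0006,0,0,0,0],
    [0,-0.001,0,0,0,0],
    [0,-0.001,0,0,0,0],
    [0,-0.001,0,0,0,0],
    [0,-0.001,0,0,0,0]
  ]
}}

```text
t: 29.85
tool_pos: [0.4823, 0.0192, 0.0592]
orientation: [2.101, 2.334, 0.002]
force: [-3.0, 0.9, 11.4]
opening: 0.0006
gripper_force: 5.8
```

>>> {"fn": "carry_out", "kwargs": {
  "rows": [
    [0,-0.0004,0.0004,0,0,0],
    [0,-0.0004,0.0005,0,0,0],
    [0,-0.0004,0.0005,0,0,0],
    [0,-0.0004,0.0005,0,0,0],
    [0,-0.0004,0.0005,0,0,0],
    [0,-0.0004,0.0005,0,0,0]
  ]
}}

```text
t: 30.6
tool_pos: [0.4823, 0.0192, 0.0592]
orientation: [2.101, 2.333, 0.003]
force: [-4.1, 1.8, 14.3]
opening: 0.0006
gripper_force: 7.2
```

Pressed at about 14 N with the corner steady at 59.2 mm. I'm lifting off and checking.

>>> {"fn": "carry_out", "kwargs": {
  "rows": [
    [0,-0.0005,-0.003,0,0,0],
    [0,0,-0.02,0,0,0],
    [0,0,-0.07,0,0,0],
    [0,0,-0.12,0,0,0],
    [-0.01,0,-0.17,0,0,6],
    [-0.01,0.003,-0.218,0,0,6],
    [-0.01,0.003,-0.218,0,0,6],
    [-0.01,0.003,-0.218,0,0,6]
  ]
}}

```text
t: 31.6
tool_pos: [0.4847, 0.0094, 0.2752]
orientation: [2.222, 2.221, 0.0]
force: [-0.2, 0.2, -0.7]
opening: 0.0004
gripper_force: 0.0
```

```bash
cat > diff.py <<'E'
from h import *
import numpy as np
p,R=tool();print(p.round(4),robot.read_state()['t'])
a=cv2.imread('pics/last.png',0);im=snap('wrist','fin');b=cv2.cvtColor(im,cv2.COLOR_RGB2GRAY)
# shift of near rail end + wedge patch vs far rail / nut patches
for nm,(y,x) in dict(wedgeback=(80,225),nearrail=(145,225),nut=(105,285),farrail=(135,330)).items():
    t=a[y:y+30,x:x+35];r=cv2.matchTemplate(b,t,cv2.TM_CCOEFF_NORMED);_,v,_,l=cv2.minMaxLoc(r);print(nm,l[0]-x,l[1]-y,round(v,3))
E
python3 diff.py; python3 look.py|tail -2
```

```text
[0.4847 0.0094 0.2752] 31.6
wedgeback 1 -3 0.993
nearrail 1 -3 0.979
nut 1 -3 0.965
farrail 2 -3 0.976
wedge conf 0.63 n 1581 iou 0.752 [ 0.4812  0.0647 -1.6816] -96.3
  foot in wedge 0.0412 0.0054 tip/back [[0.474, 0.0001, 0.0], [0.4884, 0.1293, 0.0]]
```

```bash
python3 -c "
from plant import robot
print(robot.close_job())"
```

```text
the job is handed in; nothing more can be done
None
```

I pushed the wedge under the short foot until it was tight and pressed the corner at about 14 N (16.5 N briefly). The corner held at 59.2 mm, the hand is clear, and I handed the job in at about 32 s, with no verdict shown. The last push reached about 12 N, the level that can shove the stand, but the camera showed it had moved under 2 mm.

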